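# Clamp and stamp a heel with the two-stage press key

### The arm

A 6-joint arm with a two-finger parallel gripper is mounted at the origin on the work surface. World frame = base frame: x ahead of the robot, y to its left, z up, the work surface at z = 0. Lengths are in m, angles in rad, forces in N, time in s.
With the tool pointing down it reaches from about 0.25 to 0.775 m from the base axis. Payload 4 kg.
Tool frame: the origin (TCP) lies on the centre line of the jaws, within the pads' length; the fingertips stand 17 mm ahead of it and the grasp point (between the pads) lies 2 mm behind it; z points along the fingers, y is the line along which they close (so a half turn about z gives the same grasp; the last joint's range is limited). The gripper opens to 94 mm and grips with 3 to 60 N. Pads are 16 mm wide; open, the fingers measure 119 mm over their backs; the gripper's body (75 mm by 177 mm) begins 78 mm behind the grasp point.
Start: joints at [1.135, 0.087, 1.371, -0, 1.684, -0.103], TCP at [0.18, 0.52, 0.223] pointing down, gripper open.
Joint ranges: [-3.1, 3.1], [-0.76, 2.03], [0.27, 2.55], [-1.08, 4.22], [0.17, 2.65], [-2.57, 2.57]. Speed limits (rad/s): [2.79, 2.79, 3.14, 3.14, 3.14, 3.14].

### API

Orientations are given as [roll, pitch, yaw] about the fixed x, y, z axes, in that order (R = Rz(yaw) Ry(pitch) Rx(roll)).
In Python, from bench import robot gives the robot as it stands.
- The arm moves only by the tool servo_tool, never from a script. Its argument "plan" is a list of rows, each a list of 7 numbers: the shift along the tool's x, y, z normalised to -1 to 1, where 1 is 0.1 m, then the turn, a rotation vector about the tool's x, y, z normalised to -1 to 1, where 1 is pi/2 rad, then the finger opening in mm, from 0 to 94. In form: [[x, y, z, ax, ay, az, gripper], ...]. A call has 1 to 12 rows; each row is the pose to reach, as a shift and turn from the pose commanded when the call began, along the tool's axes at that moment; what a row does not reach only later rows make up. A row lasts 1/12 s, in which the tool goes at most 41.7 mm and 7.16 degrees, less where a joint would pass 70% of its speed; a pose out of reach is approached as far as the arm can. A call with a number of a shift or a turn outside -1 to 1 is refused whole. A call with a gripper value outside its range is refused whole. The fingers move at their own pace and stop on an object; the grip force is fixed at half the most. Time passes only in rows, so rows that repeat a pose let the fingers close. It gives the time, the measured TCP pose, the force, the opening and the grip force at its end, in the units of the state.
- robot.get_obs(): the state, without advancing time (a new reading comes with each control period).
- robot.snapshot(name): name is "scene" or "top" or "wrist"; returns the picture (400x640x3 uint8, red, green, blue); there is no depth.
- robot.camera_params(name): a dict with "camera_matrix" (3x3 intrinsics, pixels), "distortion" ([k1, k2, p1, p2, k3] as OpenCV has them; the pictures are not rectified), "rvec" (rotation vector, rad) and "tvec" (3), from world to camera coordinates, as OpenCV has them; the wrist camera has in their place "tool_from_camera" (4x4, takes a point from camera to tool coordinates, whose origin is the TCP and whose axes are the flange's). Camera axes: x right, y down, z forward; pixel columns grow to the right and rows downward; lengths in m; the calibration is good to about 2 mm. A picture is of the moment at which its call begins: read the wrist's pose just before it. camera_params takes no time and is no camera call.
- robot.close_job(): hands the job in; it is judged then, once.
Trained networks look in the newest picture that a camera, given by its name, has taken for a name from the list of things; names that differ only in an ending like _2 or _b are one class to them, and where a whole thing is asked for, a point or a joint stands for the part that bears it (a point fixed in the world has none). Each returns a list of dicts, best first, with "conf" (0 to 1); they miss things now and then, are a little off and sometimes report something else, mostly with a low value. They report only what shows in the picture. A call takes as long as a camera call. They do not tell look-alikes from the thing itself.
- robot.find_in(thing, camera): "extent" ([centre column, centre row, width, height] in pixels, round what is visible of it).
The state is a dict: "time": time; "joint_positions": joint angles; "qvel": joint speeds; "joint_torque": joint torques, N m; "tool_pos": TCP position; "ee_rot": TCP orientation; "wrist_force": force on the tool from outside, world axes, zero at the start; "wrist_torque": the same for the moment, N m; "width": finger opening in m; "finger_force": force on a finger pad.
Only numpy, scipy, OpenCV 4.12 (cv2) and the standard library are available. Lean on these libraries where they do the work, as an engineer would, in place of code of your own. Each camera call takes 0.05 s, during which the arm holds its last target. There are 200 camera calls.

### The job

In this shoemaker's shop, work the heel press with its two-stage key, the broad round one of the three control keys on the bench. Press it halfway, to its first click, so that the foot clamps the heel, and hold it there for a second; then press it all the way down to stamp the heel and hold it for half a second. Let the key come fully up again and do not press the other two keys.

Things in the scene. Friction and masses are not known exactly. Their poses are not given: they have to be found in the camera images.
- key_top (a point): centre of the top face of the two-stage key: a flat black disc 44 mm across, 10 mm thick, on a steel stem; top 78 mm above the bench when up. Press it anywhere from above. First stage: 7 mm of soft travel (2 to 4 N) to the first click; the click counts from 5 to 10.5 mm down. Second stage: 7 mm more, needing 10 to 14 N, to a hard stop 14 mm below rest. It springs back up.
- key_pod: a fixed grey control pod, 80 x 80 x 50 mm high; origin at the centre of its underside on the bench, z up, yaw within 20 degrees. Carries the two-stage key at its centre. On the green press across the bench, the steel foot comes down onto the wooden heel during the first stage; the stamp works out of sight inside the foot.
- lamp_pod: a fixed grey control pod, 80 x 80 x 50 mm high; origin at the centre of its underside on the bench, z up, yaw within 20 degrees. Carries a bystander key, to be left alone: a thin round black button 18 mm across, top 78 mm above the bench.
- fan_pod: a fixed grey control pod, 80 x 80 x 50 mm high; origin at the centre of its underside on the bench, z up, yaw within 20 degrees. Carries a bystander key, to be left alone: a square black key 42 x 42 mm, top 78 mm above the bench. The three pods stand in a row from left to right in any order, centres at least 120 mm apart.
Mind the look-alikes: they are no part of the job. Leave any purple or turquoise look-alike of the key_pod alone.

How it is judged:
By the outcome, as a careful person would: the job done as asked, in the order asked, and still so for the second after the job is handed in, with the robot touching nothing.
It also fails if it takes over 32 s, if anything falls off the work surface, if the arm or the gripper's body presses on something with over 40 N, if the wrist force passes 120 N, or if a joint passes its speed limit or range.

## Working session

There is one attempt and no reset: what is moved stays moved. The work goes in short steps, Python scripts to look and compute and a tool call to move; the robot and the scene stay as the last step left them, time stands still between calls to the robot, and variables do not carry over. Pictures are saved under pics/ and viewed, at most 10 in all, crops included, and the job is handed in when it is done.

Besides the shell and the picture viewer there is one more tool, called by a JSON object that holds its "name" and its "arguments", one argument or row to a line. servo_tool: Moves the arm, as the interface text tells. Scaled input: -1 to 1 covers 0.1 m each way for a shift and pi/2 rad each way for a turn. Its arguments: {"type":"object","properties":{"plan":{"type":"array","items":{"type":"array","items":{"type":"number"}}}},"required":["plan"]}

```bash
mkdir -p pics
python3 - <<'E'
from bench import robot
import cv2
for n in ["scene","top"]:
    im=robot.snapshot(n); cv2.imwrite(f"pics/{n}0.png",im[:,:,::-1])
    for t in ["key_top","key_pod","lamp_pod","fan_pod"]:
        print(n,t,[(d["extent"],round(d["conf"],2)) for d in robot.find_in(t,n)][:4])
    print(robot.camera_params(n))
o=robot.get_obs();print(o["time"],o["tool_pos"],o["ee_rot"],o["wrist_force"])
E
```

```text
scene key_top [([317.4, 180.5, 21.4, 20.4], 0.69), ([394.3, 190.7, 21.4, 22.0], 0.6), ([470.9, 185.2, 26.0, 18.2], 0.56)]
scene key_pod [([388.3, 207.4, 46.6, 49.0], 0.98), ([464.3, 197.0, 62.0, 52.8], 0.66), ([317.1, 196.3, 50.7, 52.0], 0.61)]
scene lamp_pod [([185.9, 257.7, 54.9, 62.0], 0.85)]
scene fan_pod [([272.3, 249.1, 48.2, 56.2], 0.77)]
{'camera_matrix': array([[400.30968989,   0.        , 324.06005038],
       [  0.        , 400.30968989, 203.94156129],
       [  0.        ,   0.        ,   1.        ]]), 'distortion': array([-0.02868544,  0.        ,  0.        ,  0.        ,  0.        ]), 'rvec': array([ 2.01837792,  1.61202058, -0.56824734]), 'tvec': array([-0.16711848, -0.33316288,  1.0905617 ])}
top key_top [([260.8, 208.8, 23.5, 19.2], 0.9), ([328.7, 231.9, 22.0, 19.3], 0.81), ([189.4, 209.8, 20.2, 26.5], 0.78)]
top key_pod [([261.2, 211.2, 38.5, 44.8], 0.89), ([192.2, 211.8, 47.5, 51.7], 0.86), ([329.6, 237.8, 47.1, 46.2], 0.58)]
top lamp_pod [([444.9, 182.8, 46.7, 47.3], 0.72)]
top fan_pod [([370.5, 180.9, 41.3, 40.9], 0.65)]
{'camera_matrix': array([[462.94393463,   0.        , 329.04824867],
       [  0.        , 462.94393463, 193.64732669],
       [  0.        ,   0.        ,   1.        ]]), 'distortion': array([-0.06357817,  0.        ,  0.        ,  0.        ,  0.        ]), 'rvec': array([ 2.00743661, -2.23336435,  0.22949419]), 'tvec': array([0.10034568, 0.51379947, 0.92035073])}
0.5 [0.17967972 0.51981805 0.22242888] [-3.14155246e+00  2.39488043e-05  2.80880846e+00] [-0.02006466  0.33197799  0.1798191 ]
```

View pics/top0.png

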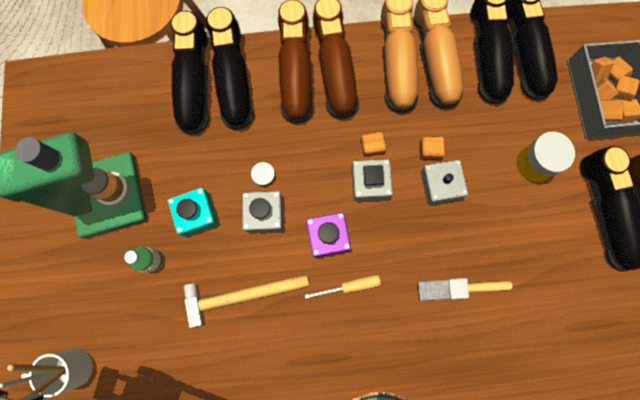

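View pics/scene0.png

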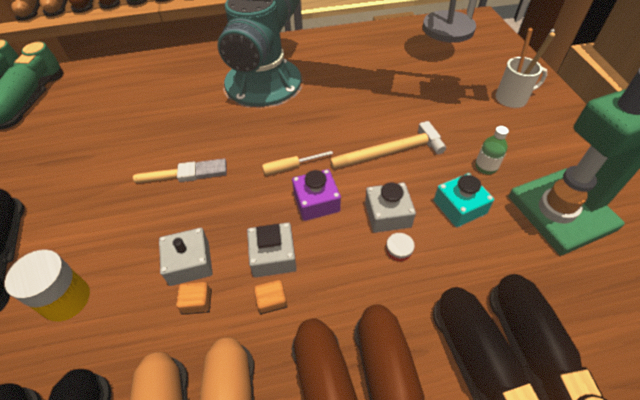

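The top view shows the grey pod with the round key at (261,209). The turquoise look-alike is at (190,210), purple at (328,232), square key at (373,176) and thin button at (448,178). The same key is at (393,191) in the scene view. Next I'll triangulate it.

```bash
cat > h.py <<'E'
from bench import robot
import cv2, numpy as np
def ray(cam,uv):
    p=robot.camera_params(cam)
    n=cv2.undistortPoints(np.array([[uv]],float),p["camera_matrix"],p["distortion"])[0,0]
    R=cv2.Rodrigues(p["rvec"])[0]
    return -R.T@p["tvec"], R.T@np.array([n[0],n[1],1])
def at(cam,uv,z):
    c,d=ray(cam,uv); return c+d*(z-c[2])/d[2]
E
python3 - <<'E'
from h import *
# refine: segment dark disc top in crops
for cam,uv in [("top",(261,209)),("scene",(392,191))]:
    im=cv2.imread(f"pics/{cam}0.png"); u,v=uv
    c=im[v-30:v+30,u-30:u+30]
    cv2.imwrite(f"pics/{cam}_c.png",cv2.resize(c,None,fx=6,fy=6,interpolation=cv2.INTER_CUBIC))
a=cv2.imread("pics/top_c.png");b=cv2.imread("pics/scene_c.png")
cv2.imwrite("pics/crops.png",np.hstack([a,b]))
for cam,uv in [("top",(260.8,208)),("scene",(392.5,190))]: print(cam,at(cam,uv,.078),at(cam,uv,.073))
for uv in [(373,176),(448,178),(328,232),(188,209),(261,212)]: print(at("top",uv,.078))
c1,d1=ray("top",(260.8,208));c2,d2=ray("scene",(392.5,190))
A=np.c_[d1,-d2];s=np.linalg.lstsq(A,c2-c1,rcond=None)[0];print(c1+s[0]*d1,c2+s[1]*d2)
o=robot.get_obs()
print(robot.camera_params("wrist"))
E
```

```text
top [0.50128633 0.18676135 0.078     ] [0.50221194 0.18738854 0.073     ]
scene [0.50475241 0.19263341 0.078     ] [0.50095082 0.19451273 0.073     ]
[ 0.54347942 -0.04802653  0.078     ]
[ 0.52300393 -0.20200623  0.078     ]
[0.43830594 0.05637908 0.078     ]
[0.51483944 0.33481386 0.078     ]
[0.49304967 0.18700052 0.078     ]
[0.50180528 0.18711299 0.07519673] [0.50343944 0.19328248 0.07627314]
{'camera_matrix': array([[293.63275976,   0.        , 318.27239753],
       [  0.        , 293.63275976, 200.76733359],
       [  0.        ,   0.        ,   1.        ]]), 'distortion': array([-0.01714608,  0.        ,  0.        ,  0.        ,  0.        ]), 'tool_from_camera': array([[-2.31890140e-03, -9.68464379e-01, -2.49141266e-01,
         7.21506169e-02],
       [ 9.99997309e-01, -2.23008891e-03, -6.38727982e-04,
        -1.28623936e-04],
       [ 6.29781254e-05, -2.49142076e-01,  9.68466944e-01,
        -1.61080595e-01],
       [ 0.00000000e+00,  0.00000000e+00,  0.00000000e+00,
         1.00000000e+00]])}
```

View pics/crops.png

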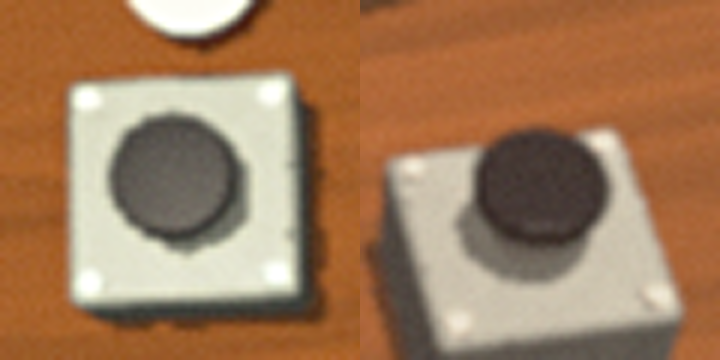

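Both views put the key top at about (0.502, 0.190, 0.077), which agrees with the stated 0.078 and is within reach. I'll travel there with the fingers closed. In tool axes the shift is about x −0.4125, y −0.206.

{"name": "servo_tool", "arguments": {
  "plan": [
    [-0.33, -0.17, 0, 0, 0, 0, 0],
    [-0.66, -0.33, 0, 0, 0, 0, 0],
    [-1, -0.5, 0, 0, 0, 0, 0],
    [-1, -0.5, 0, 0, 0, 0, 0]
  ]
}}

```text
time: 0.83
tool_pos: [0.2617, 0.4363, 0.2228]
ee_rot: [-3.141, 0.003, 2.802]
wrist_force: [0.2, -0.5, 0.4]
width: 0.0707
finger_force: 0.0
```

{"name": "servo_tool", "arguments": {
  "plan": [
    [-0.33, -0.17, 0, 0, 0, 0, 0],
    [-0.66, -0.33, 0, 0, 0, 0, 0],
    [-1, -0.5, 0, 0, 0, 0, 0],
    [-1, -0.5, 0, 0, 0, 0, 0]
  ]
}}

```text
time: 1.17
tool_pos: [0.3397, 0.3564, 0.2226]
ee_rot: [-3.14, 0.003, 2.802]
wrist_force: [-0.3, 0.3, 0.4]
width: 0.0441
finger_force: 0.0
```

{"name": "servo_tool", "arguments": {
  "plan": [
    [-0.33, -0.17, 0, 0, 0, 0, 0],
    [-0.66, -0.33, 0, 0, 0, 0, 0],
    [-1, -0.5, 0, 0, 0, 0, 0],
    [-1, -0.5, 0, 0, 0, 0, 0]
  ]
}}

```text
time: 1.5
tool_pos: [0.4176, 0.2767, 0.2223]
ee_rot: [-3.14, 0.003, 2.802]
wrist_force: [0.0, 0.8, -0.2]
width: 0.0175
finger_force: 0.0
```

{"name": "servo_tool", "arguments": {
  "plan": [
    [-0.33, -0.17, 0, 0, 0, 0, 0],
    [-0.66, -0.33, 0, 0, 0, 0, 0],
    [-1, -0.5, 0, 0, 0, 0, 0],
    [-1, -0.5, 0, 0, 0, 0, 0],
    [-1, -0.5, 0, 0, 0, 0, 0]
  ]
}}

```text
time: 1.92
tool_pos: [0.4928, 0.2001, 0.2221]
ee_rot: [3.141, -0.001, 2.806]
wrist_force: [0.3, -0.4, -0.5]
width: 0.0005
finger_force: 0.0
```

{"name": "servo_tool", "arguments": {
  "plan": [
    [-0.12, -0.06, 0.3, 0, 0, 0, 0],
    [-0.12, -0.06, 0.6, 0, 0, 0, 0],
    [-0.12, -0.06, 0.95, 0, 0, 0, 0],
    [-0.12, -0.06, 0.95, 0, 0, 0, 0],
    [-0.12, -0.06, 0.95, 0, 0, 0, 0],
    [-0.12, -0.06, 0.95, 0, 0, 0, 0]
  ]
}}

```text
time: 2.42
tool_pos: [0.5021, 0.1921, 0.1295]
ee_rot: [3.14, 0.002, 2.811]
wrist_force: [0.7, 0.3, 1.0]
width: 0.0004
finger_force: 0.0
```

Run:
```python
from h import *
o=robot.get_obs();print(o["time"],o["tool_pos"],o["ee_rot"],o["wrist_force"])
a=robot.snapshot("wrist")[:,:,::-1];b=robot.snapshot("scene")[:,:,::-1]
cv2.imwrite("pics/j.png",np.hstack([cv2.resize(a,(400,250)),b[100:350,300:640]]))
```

```text
2.4167 [0.502076   0.19211396 0.12954498] [3.13967133e+00 1.92175289e-03 2.81052783e+00] [0.70457085 0.33021958 1.02086395]
```

View pics/j.png

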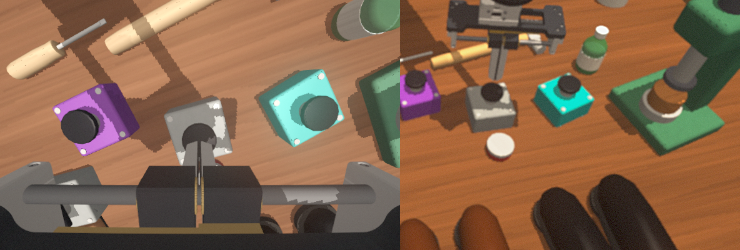

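The closed fingertips stand above the black disc of the grey pod, between the purple and turquoise look-alikes. The foot is still above the heel. I'll lower to just above the key.

{"name": "servo_tool", "arguments": {
  "plan": [
    [0, 0, 0.14, 0, 0, 0, 0],
    [0, 0, 0.28, 0, 0, 0, 0],
    [0, 0, 0.28, 0, 0, 0, 0],
    [0, 0, 0.28, 0, 0, 0, 0],
    [0, 0, 0.28, 0, 0, 0, 0],
    [0, 0, 0.28, 0, 0, 0, 0]
  ]
}}

```text
time: 3.02
tool_pos: [0.5028, 0.1909, 0.1014]
ee_rot: [3.14, 0.003, 2.809]
wrist_force: [0.7, -0.5, 0.5]
width: 0.0004
finger_force: 0.0
```

{"name": "servo_tool", "arguments": {
  "plan": [
    [0, 0, 0.05, 0, 0, 0, 0],
    [0, 0, 0.09, 0, 0, 0, 0],
    [0, 0, 0.09, 0, 0, 0, 0],
    [0, 0, 0.09, 0, 0, 0, 0]
  ]
}}

```text
time: 3.35
tool_pos: [0.5023, 0.1907, 0.0908]
ee_rot: [3.141, 0.001, 2.809]
wrist_force: [0.5, 0.2, 2.6]
width: 0.0006
finger_force: 1.1
```

{"name": "servo_tool", "arguments": {
  "plan": [
    [0, 0, 0.015, 0, 0, 0, 0],
    [0, 0, 0.03, 0, 0, 0, 0],
    [0, 0, 0.03, 0, 0, 0, 0],
    [0, 0, 0.03, 0, 0, 0, 0]
  ]
}}

```text
time: 3.68
tool_pos: [0.5023, 0.1907, 0.0883]
ee_rot: [3.141, 0.001, 2.809]
wrist_force: [0.7, -0.3, 5.6]
width: 0.0004
finger_force: 2.5
```

Run:
```python
from h import *
z=[]
for i in range(4):
    im=robot.snapshot("scene");o=robot.get_obs();z.append((o["time"],o["tool_pos"][2],o["wrist_force"][2]))
print(np.round(z,4))
i0=cv2.imread("pics/scene0.png")
cv2.imwrite("pics/k.png",np.hstack([cv2.resize(x[60:260,380:640],None,fx=1.5,fy=1.5) for x in (i0,im[:,:,::-1])]))
```

```text
[[3.7333 0.0883 5.3128]
 [3.7833 0.0882 5.7984]
 [3.8333 0.0883 4.1741]
 [3.8833 0.0883 4.7071]]
```

View pics/k.png

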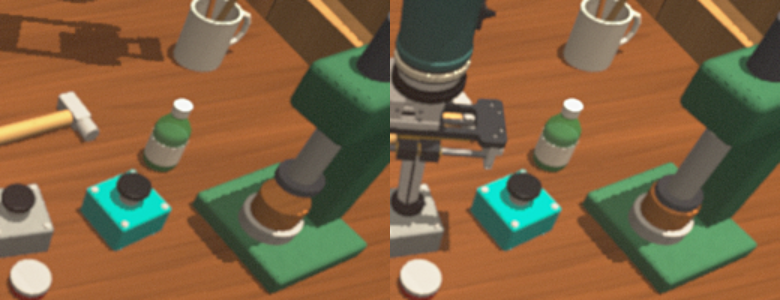

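The foot has dropped from above the heel and now rests on it, so the first stage is in at about 6.7 mm. I'll hold there for over a second.

{"name": "servo_tool", "arguments": {
  "plan": [
    [0, 0, 0, 0, 0, 0, 0],
    [0, 0, 0, 0, 0, 0, 0],
    [0, 0, 0, 0, 0, 0, 0],
    [0, 0, 0, 0, 0, 0, 0],
    [0, 0, 0, 0, 0, 0, 0],
    [0, 0, 0, 0, 0, 0, 0],
    [0, 0, 0, 0, 0, 0, 0],
    [0, 0, 0, 0, 0, 0, 0],
    [0, 0, 0, 0, 0, 0, 0],
    [0, 0, 0, 0, 0, 0, 0],
    [0, 0, 0, 0, 0, 0, 0],
    [0, 0, 0, 0, 0, 0, 0]
  ]
}}

```text
time: 4.88
tool_pos: [0.5023, 0.1907, 0.0882]
ee_rot: [3.141, 0.001, 2.809]
wrist_force: [-0.2, 0.7, 5.7]
width: 0.0002
finger_force: 2.6
```

{"name": "servo_tool", "arguments": {
  "plan": [
    [0, 0, 0.03, 0, 0, 0, 0],
    [0, 0, 0.06, 0, 0, 0, 0],
    [0, 0, 0.075, 0, 0, 0, 0],
    [0, 0, 0.075, 0, 0, 0, 0]
  ]
}}

```text
time: 5.22
tool_pos: [0.5024, 0.1907, 0.0822]
ee_rot: [3.14, 0.002, 2.809]
wrist_force: [-2.0, -0.3, 13.2]
width: 0.0003
finger_force: 6.3
```

{"name": "servo_tool", "arguments": {
  "plan": [
    [0, 0, 0.01, 0, 0, 0, 0],
    [0, 0, 0.02, 0, 0, 0, 0],
    [0, 0, 0.02, 0, 0, 0, 0],
    [0, 0, 0.02, 0, 0, 0, 0]
  ]
}}

```text
time: 5.55
tool_pos: [0.5025, 0.1907, 0.0811]
ee_rot: [3.14, 0.002, 2.809]
wrist_force: [-3.5, -0.4, 14.6]
width: 0.0006
finger_force: 7.2
```

{"name": "servo_tool", "arguments": {
  "plan": [
    [0, 0, 0.01, 0, 0, 0, 0],
    [0, 0, 0.015, 0, 0, 0, 0],
    [0, 0, 0.015, 0, 0, 0, 0],
    [0, 0, 0.015, 0, 0, 0, 0],
    [0, 0, 0.015, 0, 0, 0, 0],
    [0, 0, 0.015, 0, 0, 0, 0],
    [0, 0, 0.015, 0, 0, 0, 0],
    [0, 0, 0.015, 0, 0, 0, 0],
    [0, 0, 0.015, 0, 0, 0, 0],
    [0, 0, 0.015, 0, 0, 0, 0]
  ]
}}

```text
time: 6.38
tool_pos: [0.5026, 0.1907, 0.081]
ee_rot: [3.14, 0.003, 2.809]
wrist_force: [-5.0, -1.5, 20.1]
width: 0.0004
finger_force: 9.9
```

The key is on its hard stop: the tip stays at 0.064 (14 mm down) while the force rises to 20 N. It has been held there for over 0.7 s, so now I'll release it.

{"name": "servo_tool", "arguments": {
  "plan": [
    [0, 0, -0.1, 0, 0, 0, 0],
    [0, 0, -0.2, 0, 0, 0, 0],
    [0, 0, -0.4, 0, 0, 0, 0],
    [0, 0, -0.7, 0, 0, 0, 0],
    [0, 0, -1, 0, 0, 0, 0],
    [0, 0, -1, 0, 0, 0, 0],
    [0, 0, -1, 0, 0, 0, 0],
    [0, 0, -1, 0, 0, 0, 0]
  ]
}}

```text
time: 7.05
tool_pos: [0.5008, 0.1903, 0.1748]
ee_rot: [-3.14, -0.003, 2.809]
wrist_force: [-0.1, -0.1, -0.4]
width: 0.0004
finger_force: 0.0
```

Run:
```python
from h import *
im=robot.snapshot("scene");o=robot.get_obs();print(o["time"],o["tool_pos"],o["wrist_force"])
cv2.imwrite("pics/e.png",cv2.resize(im[100:300,140:640,::-1],None,fx=1.5,fy=1.5))
```

```text
7.1 [0.50050272 0.19019098 0.17409871] [ 0.05812792  0.70916753 -0.86577312]
```

View pics/e.png

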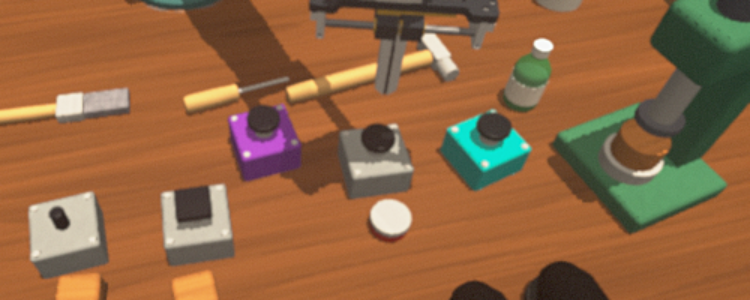

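The key is fully up (crop 377,138), the foot has lifted off the heel again, the fingers are clear and the other keys are untouched.

```bash
python3 -c "
from bench import robot
print(robot.close_job())"
```

```text
the job is handed in; nothing more can be done
None
```

I held the two-stage key at its first click for over a second with the foot on the heel, then at its hard stop for over 0.7 s; it came fully up, the other keys were left alone, and the job is handed in.

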